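Lock the back of a picture frame

ROBOT

A 7-joint arm with a two-finger parallel gripper is mounted at the origin on a cart in front of the work surface, level with it; the furniture and walls round the work are solid. World frame = base frame: x ahead of the robot, y to its left, z up, the work surface at z = 0. Lengths are in m, angles in rad, forces in N, time in s.
With the tool pointing down it reaches from about 0.35 to 0.9 m from the base axis. Payload 8.1 kg.
Tool frame: the origin (TCP) lies on the centre line of the jaws, within the pads' length; the fingertips stand 17 mm ahead of it and the grasp point (between the pads) lies 2 mm behind it; x points along the fingers, y is the direction in which the jaws open and shut, and the axes are right-handed (so a half turn about x gives the same grasp; the last joint's range is limited). The gripper opens to 92 mm and grips with 3 to 60 N. Pads are 19 mm wide; open, the fingers measure 130 mm over their backs; the gripper's body (75 mm by 190 mm) begins 47 mm behind the grasp point.
Start: joints at [1.243, 0.434, 0.025, 1.573, -0.012, 1.134, -0.075], TCP at [0.139, -0.609, 0.244] pointing down, gripper open.
Joint ranges: [-2.62, 2.62], [-0.44, 2.09], [-1.27, 1.32], [0.08, 2.57], [-1.32, 4.46], [0.12, 2], [-2.74, 2.74]. Speed limits (rad/s): [2.22, 2.22, 3.01, 3.01, 3.14, 3.14, 3.14].

INTERFACE

Orientations are given as a unit quaternion [x, y, z, w].
In Python, from cell import move_to, move_l, move_joints, set_gripper, dwell, solve_ik, read_state, snapshot, Unreachable, hand_in gives the robot as it stands. The module is installed in compiled form; this text tells all that it offers. Calls block until the motion is done:
- move_to(position, orientation): joint-space move of the TCP to a pose.
- move_l(position, attitude=None, speed=0.15, f_stop=None): straight line of the TCP; attitude=None keeps the orientation; speed is the mean speed in m/s. With f_stop (N) it stops when the force on the tool has changed by that much, and returns True; else False.
- move_joints(angles): joint-space move.
- set_gripper(opening, newtons=None): finger opening in m; newtons is the grip in N (None keeps the last); returns when the fingers have stopped.
- dwell(seconds).
- solve_ik(position, orientation): joint angles nearest the present ones, or None.
- read_state(): the state.
- snapshot(name): name is "scene" or "top" or "wrist"; returns a dict with "color" (480x640x3 uint8, blue, green, red), "z_map" (480x640 float32, m along the optical axis (not along the pixel's ray), 0 where there is no reading), "vfov" (degrees; the focal length in pixels is half the picture's height over the tangent of half this angle, whatever the lens; pixels are square), "cx", "cy" (the principal point, pixels), "k1" (the pictures are not rectified: a ray, as slopes to the right and down, at radius r is drawn at 1 + k1 r^2 times it, then the intrinsics apply), "R" (3x3) and "t" (3): a world point X has camera coordinates R X + t; the wrist camera has in their place "mount" (4x4, takes a point from camera to tool coordinates, whose origin is the TCP and whose axes are the tool frame's). Camera axes: x right, y down, z forward; pixel columns grow to the right and rows downward; lengths in m; the calibration is good to about 2 mm. A picture is of the moment at which its call begins: read the wrist's pose just before it.
A pose or a line that the arm cannot do raises Unreachable and nothing moves.
- hand_in(): hands the job in, once; it reports no verdict.
The state is a dict: "t": time; "qpos": joint angles; "dq": joint speeds; "joint_efforts": joint torques, N m; "ee_pos": TCP position; "eef_rot": TCP orientation; "force": force on the tool from outside, world axes, zero at the start; "wrist_torque": the same for the moment, N m; "width": finger opening in m.
Only numpy, scipy, OpenCV 4.12 (cv2) and the standard library are available. Lean on these libraries where they do the work, as an engineer would, in place of code of your own. Each camera call takes 0.05 s, during which the arm holds its last target. There are 200 camera calls.

TASK

The new certificate's frame lies face down on the counter with its backing board laid in; lock the board in by swinging all four steel turn-buttons round with a fingertip, until each points straight in across the board. Only push them, gently: follow each arm round its screw, do not press on the board (there is glass under it), and do not lift or shift the frame. Leave the pen on the board and everything else on the counter where it lies.

Things in the scene. Friction and masses are not known exactly. Their poses are not given: they have to be found in the camera images.
- frame: Picture frame of light wood lying loose, face down, 1.1 kg in all: 240 mm along its x, 190 mm along its y, 20 mm high, members 26 mm wide. Origin under its centre, on the worktop; x points away from the robot (give or take the yaw), to the end with the saw-tooth hanger, y to the left. Four steel turn-buttons stand on its long members, each on an upright pivot screw.
- backboard: Plain dark brown hardboard back, 185 x 135 x 9 mm, lying loose in the frame's recess with its top 1 mm below the frame's back (19 mm above the worktop); origin at the centre of its underside, 10 mm above the worktop, axes as the frame's. The arms pass 2 mm above it. Glass lies under it.
- catch_near_left (a joint): Angle of the near left turn-button, rad, counter-clockwise from above: 0 = locked, arm straight in over the board (the frame's -y); +1.57 = along the member, pointing away from the robot, the frame's +x. Starts between 0.95 and 1.6. Pivot at x, y = (-52, +83) mm in the frame. Light friction (1.5 N at 24 mm from the pivot); stays where left, no stop at 0.
- catch_near_left_tip (a point): End of the near left turn-button's arm, on its centre line at mid height, 34 mm from the pivot. The arm is a bar 10 mm wide, from 21 to 30 mm above the worktop (2 to 11 mm above the board); round the pivot is a boss of 8 mm radius whose screw head tops out at 31 mm.
- catch_far_left (a joint): Angle of the far left turn-button, rad, counter-clockwise from above: 0 = locked, arm straight in over the board (the frame's -y); +1.57 = along the member, pointing away from the robot, the frame's +x. Starts between 0.95 and 1.6. Pivot at x, y = (+52, +83) mm in the frame. Light friction (1.5 N at 24 mm from the pivot); stays where left, no stop at 0.
- catch_far_left_tip (a point): End of the far left turn-button's arm, on its centre line at mid height, 34 mm from the pivot. The arm is a bar 10 mm wide, from 21 to 30 mm above the worktop (2 to 11 mm above the board); round the pivot is a boss of 8 mm radius whose screw head tops out at 31 mm.
- catch_near_right (a joint): Angle of the near right turn-button, rad, counter-clockwise from above: 0 = locked, arm straight in over the board (the frame's +y); +1.57 = along the member, pointing back towards the robot, the frame's -x. Starts between 0.95 and 1.6. Pivot at x, y = (-52, -83) mm in the frame. Light friction (1.5 N at 24 mm from the pivot); stays where left, no stop at 0.
- catch_near_right_tip (a point): End of the near right turn-button's arm, on its centre line at mid height, 34 mm from the pivot. The arm is a bar 10 mm wide, from 21 to 30 mm above the worktop (2 to 11 mm above the board); round the pivot is a boss of 8 mm radius whose screw head tops out at 31 mm.
- catch_far_right (a joint): Angle of the far right turn-button, rad, counter-clockwise from above: 0 = locked, arm straight in over the board (the frame's +y); -1.57 = along the member, pointing away from the robot, the frame's +x. Starts between -1.6 and -0.95. Pivot at x, y = (+52, -83) mm in the frame. Light friction (1.5 N at 24 mm from the pivot); stays where left, no stop at 0.
- catch_far_right_tip (a point): End of the far right turn-button's arm, on its centre line at mid height, 34 mm from the pivot. The arm is a bar 10 mm wide, from 21 to 30 mm above the worktop (2 to 11 mm above the board); round the pivot is a boss of 8 mm radius whose screw head tops out at 31 mm.
- order_pen: blue pen, 142 mm long, 10 mm wide, 12 mm high, lying along the middle of the backing board; origin under its middle, its y axis along its length. Leave it.
- mints_tin: closed flat tin, 59 x 91 x 22 mm, on the worktop beyond the far end of the frame; origin under its middle. Leave it.
- screwdriver: screwdriver lying on the worktop on the right, in front of the till drawer; origin under its middle. Leave it.
- marker_black: black felt marker, 138 mm long, lying on the worktop to the left of the frame, along the wall; origin under its middle. Leave it.
- staple_box: small card box, 38 x 60 x 20 mm, on the worktop just right of the frame, between its two right-hand turn-buttons; origin under its middle. Leave it.

How it is judged:
At the end, for the whole second after the job is handed in: All four turn-buttons point in across the board, each within 0.4 rad (23 degrees) of straight in; the frame lies flat at rest within 30 mm of where it was, the board in its recess; the pen and the other things are within 30 mm of where they were (value of joint catch_near_left between -0.4 and 0.4 rad and value of joint catch_far_left between -0.4 and 0.4 rad and value of joint catch_near_right between -0.4 and 0.4 rad and value of joint catch_far_right between -0.4 and 0.4 rad and distance of each of frame, order_pen, mints_tin, screwdriver, marker_black, staple_box from where it was at the start of the episode below 0.03 m and height (world z) of frame below 0.004 m and angle between frame's own z axis and vertical below 0.05 rad and z of backboard in the frame of frame below 0.013 m and linear speed of frame below 0.01 m/s); the robot touches nothing.
It fails at once if the frame is lifted, tipped or shoved more than 30 mm (height (world z) of frame above 0.008 m or angle between frame's own z axis and vertical above 0.08 rad or distance of frame from where it was at the start of the episode above 0.03 m).
It fails at once if the robot pushes on the frame or a turn-button with more than 20 N (contact force between any of the fingers, the arm and frame above 20 N).
It fails at once if the board is pressed with more than 15 N (contact force between any of the fingers, the arm and backboard above 15 N).
It fails at once if the board is lifted out of its recess (z of backboard in the frame of frame above 0.014 m).
It fails at once if the pen or another bystander is moved more than 30 mm (distance of any of order_pen, mints_tin, screwdriver, marker_black, staple_box from where it was at the start of the episode above 0.03 m).
It also fails if it takes over 64 s, if anything falls off the work surface, if the arm or the gripper's body presses on something with over 40 N, if the wrist force passes 120 N, or if a joint passes its speed limit or range.

## Working session

There is one attempt and no reset: what is moved stays moved. The work goes in short steps, each a Python script; the robot and the scene stay as the last script left them, time stands still between calls to the robot, and variables do not carry over. Pictures are saved under pics/ and viewed, about 8 in all and at most 12, crops included, and the job is handed in when it is done.

```bash
mkdir -p pics
cat > h.py <<'E'
import numpy as np, cv2
from cell import *
def K(s):
    f=240/np.tan(np.radians(s["vfov"])/2); return f
def ray_plane(s,uv,z,R=None,t=None):
    f=K(s); p=(np.atleast_2d(uv).astype(float)-[s["cx"],s["cy"]])/f
    q=p.copy()
    for _ in range(20): q=p/(1+s["k1"]*(q**2).sum(1,keepdims=True))
    R=s["R"] if R is None else R; t=s["t"] if t is None else t
    R=np.array(R);t=np.array(t)
    d=np.c_[q,np.ones(len(q))]@R; c=-R.T@t
    return c+d*((z-c[2])/d[:,2])[:,None]
E
python3 - <<'E'
from h import *
st=read_state(); print({k:np.round(v,3) for k,v in st.items()})
for n in("top","scene"):
    s=snapshot(n); cv2.imwrite(f"pics/{n}0.png",s["color"]); np.save(f"{n}0.npy",s,allow_pickle=True)
    print(n,s["vfov"],s["cx"],s["cy"],s["k1"],-np.array(s["R"]).T@s["t"])
E
```

```text
{'t': np.float64(0.0), 'qpos': array([ 1.243,  0.435,  0.025,  1.574, -0.012,  1.134, -0.075]), 'dq': array([-0.   ,  0.001, -0.002,  0.001, -0.002, -0.   ,  0.001]), 'joint_efforts': array([-2.0000e-03, -6.6787e+01,  9.8300e-01, -3.1447e+01, -6.1000e-02,
        4.3000e-02,  0.0000e+00]), 'ee_pos': array([ 0.139, -0.609,  0.243]), 'eef_rot': array([-0.703, -0.08 ,  0.703, -0.079]), 'force': array([0.312, 0.026, 0.149]), 'wrist_torque': array([-0.029, -0.001, -0.046]), 'width': np.float64(0.092)}
top 46.83995819845456 321.27298941708705 244.8949939827571 -0.04847124371293552 [0.42447841 0.09486673 1.15427436]
scene 57.874236049172325 331.3367906931386 240.67664918932175 0.014563898098364171 [ 0.08046274 -0.3269673   0.59492728]
```

View pics/top0.png

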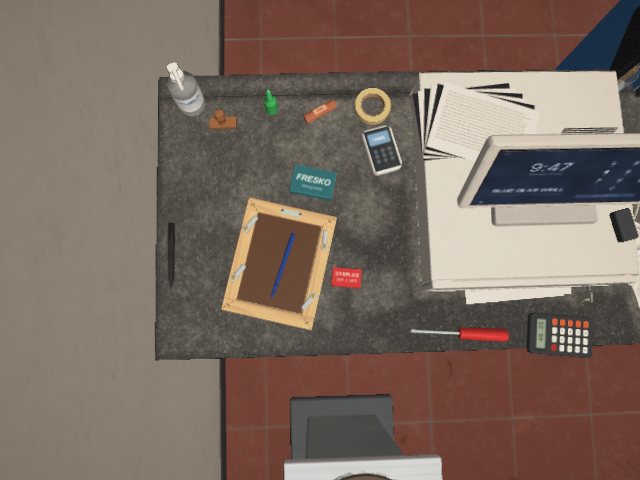

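View pics/scene0.png

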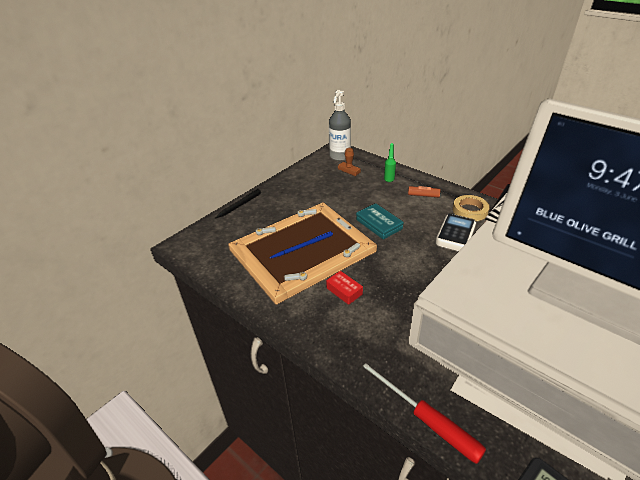

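The top view shows the frame with corners near (248,199), (336,215), (311,329), (222,309). Its turn-buttons are near (251,223), (238,271), (325,239) and (308,301). The pen runs (293,235)-(273,296) and the staple box sits at (347,277). Next I'll localise the frame by colour and take a close wrist view.

```bash
cat >> h.py <<'E'
def frame_pose(s,R=None,t=None,board=True):
    """frame pose from dark brown board (z=.019) and wood (z=.02) contours"""
    hsv=cv2.cvtColor(s["color"],cv2.COLOR_BGR2HSV)
    out=[]
    m=cv2.inRange(hsv,(8,60,140),(25,200,255))
    m=cv2.morphologyEx(m,cv2.MORPH_CLOSE,np.ones((5,5)))
    cs,_=cv2.findContours(m,cv2.RETR_EXTERNAL,cv2.CHAIN_APPROX_NONE)
    c=max(cs,key=lambda c:cv2.contourArea(cv2.convexHull(c)))[:,0]
    P=ray_plane(s,c,.02,R,t)[:,:2]
    return cv2.minAreaRect((P*1000).astype(np.float32)),c
E
python3 - <<'E'
from h import *
for n in("top","scene"):
    s=np.load(f"{n}0.npy",allow_pickle=True).item()
    r,c=frame_pose(s); print(n,r,c.min(0),c.max(0))
s=np.load("top0.npy",allow_pickle=True).item()
print(ray_plane(s,[[251,223],[238,271],[325,239],[308,301]],.03))
from scipy.spatial.transform import Rotation as Ro
print(Ro.from_quat(read_state()["eef_rot"]).as_matrix().round(3))
w=snapshot("wrist"); print(w["vfov"],w["cx"],w["cy"],w["k1"]); print(w["mount"])
E
```

```text
top ((552.3860473632812, 157.27825927734375), (189.57843017578125, 240.62783813476562), 75.70648956298828) [221 197] [336 329]
scene ((546.736572265625, 153.2539520263672), (208.56784057617188, 244.83132934570312), 75.63243865966797) [228 202] [376 303]
[[0.63428506 0.21337472 0.03      ]
 [0.53584195 0.2409722  0.03      ]
 [0.59683116 0.06206703 0.03      ]
 [0.47105538 0.10032155 0.03      ]]
[[-0.     0.223 -0.975]
 [ 0.001 -0.975 -0.223]
 [-1.    -0.001  0.   ]]
63.43106643016273 315.5008650117185 236.23397304015742 0.012740761446766767
[[-9.87519700e-04 -2.93741348e-01  9.55884431e-01 -1.41272171e-01]
 [ 9.99999333e-01 -8.63426282e-04  7.67765451e-04 -1.14185804e-05]
 [ 5.99811282e-04  9.55884551e-01  2.93742005e-01 -7.92170620e-02]
 [ 0.00000000e+00  0.00000000e+00  0.00000000e+00  1.00000000e+00]]
```

```bash
cat >> h.py <<'E'
from scipy.spatial.transform import Rotation as Ro
def att(ydir):
    """tool pointing down, tool y along horizontal heading ydir (rad)"""
    y=np.array([np.cos(ydir),np.sin(ydir),0]); x=np.array([0,0,-1.]); z=np.cross(x,y)
    return Ro.from_matrix(np.c_[x,y,z]).as_quat()
def wrist_snap():
    st=read_state(); s=snapshot("wrist"); M=np.array(s["mount"])
    Rt=Ro.from_quat(st["eef_rot"]).as_matrix()
    Rwc=Rt@M[:3,:3]; p=Rt@M[:3,3]+st["ee_pos"]
    s["R"]=Rwc.T; s["t"]=-Rwc.T@p; return s
E
python3 - <<'E'
from h import *
a=att(np.radians(-14.3-90))
set_gripper(0.0,10)
for p,yd in (((.30,-.25,.30),-120),((.37,.10,.30),-104.3),((.535,.162,.25),-104.3)):
    move_to(p,att(np.radians(yd)))
    st=read_state(); print(st["t"],st["ee_pos"].round(4),st["qpos"].round(2),st["width"])
dwell(.3)
s=wrist_snap(); np.save("w1.npy",s,allow_pickle=True); cv2.imwrite("pics/w1.png",s["color"])
print(frame_pose(s)[0], read_state()["force"])
E
```

```text
3.0583 [ 0.3    -0.2507  0.3001] [ 0.66  0.   -0.1   1.99  0.    1.15 -1.54] 0.00044098193631072374
4.4 [0.3704 0.0987 0.2998] [ 0.26  0.03 -0.66  1.97  0.02  1.15 -2.23] 0.00060356447568388
5.1583 [0.5347 0.1612 0.2496] [ 0.14  0.42 -0.73  1.68  0.3   1.15 -2.49] 0.0005453367992953382
((552.254638671875, 157.26791381835938), (190.158935546875, 238.85562133789062), 75.61686706542969) [ 0.2750356   1.33118412 -0.00582553]
```

View pics/w1.png

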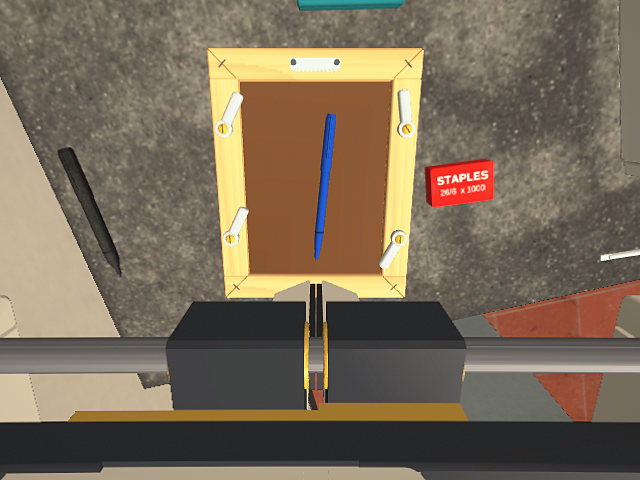

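The wrist view agrees with the top view on the frame pose: centre (552,157) mm, yaw -14.35°. Pivot screws are at (224,128), (232,238), (406,128) and (399,239). The arms point to about (238,97), (244,210), (404,92) and (384,266), so all are within the stated ranges. Now I'll measure the angles and push the first one, near left.

```bash
cat >> h.py <<'E'
C=np.array([.5523,.1573]); YAW=np.radians(-14.35)
PIV={"nl":(-.052,.083),"fl":(.052,.083),"nr":(-.052,-.083),"fr":(.052,-.083)}
def rot(a): return np.array([[np.cos(a),-np.sin(a)],[np.sin(a),np.cos(a)]])
def piv(n,C=C,yaw=YAW): return C+rot(yaw)@np.array(PIV[n])
BASE={"nl":-np.pi/2,"fl":-np.pi/2,"nr":np.pi/2,"fr":np.pi/2}
def angles(s):
    """angle of each catch: mean direction of white pixels 10..34 mm from its pivot, plane z=.03"""
    hsv=cv2.cvtColor(s["color"],cv2.COLOR_BGR2HSV)
    m=cv2.inRange(hsv,(0,0,170),(179,45,255)); v,u=np.nonzero(m)
    P=ray_plane(s,np.c_[u,v],.03)[:,:2]; out={}
    for n in PIV:
        d=P-piv(n); r=np.hypot(*d.T); d=d[(r>.012)&(r<.038)]
        if len(d)<15: out[n]=(None,len(d)); continue
        w=d.mean(0); a=np.arctan2(w[1],w[0])-YAW-BASE[n]
        out[n]=(round(float((a+np.pi)%(2*np.pi)-np.pi),3),len(d))
    return out
Z=.042; R0=.028; HALF=.0095
def fpose(n,th,side,lat):
    """TCP xy and tool attitude with the finger beside the arm at angle th, lat = centre offset from arm axis"""
    a=YAW+BASE[n]+th; d=np.array([np.cos(a),np.sin(a)]); k=np.array([-d[1],d[0]])*side
    h=a if n in("nr","fr") else a+np.pi      # half turn keeps the wrist mid-range
    return piv(n)+R0*d+lat*k, att(h)
def push(n,th0,end=0.,hi=.075):
    s=np.sign(th0); f=[]
    p,q=fpose(n,th0,s,.005+HALF+.009)
    move_to([*p,hi],q); print(n,"above",read_state()["t"],read_state()["qpos"].round(2))
    if move_l([*p,Z],speed=.08,f_stop=5): print("contact going down",read_state()); move_l([*p,hi]); return
    ths=np.linspace(th0,end,int(np.ceil(abs(th0-end)/.22))+1)
    for th in ths:
        p,q=fpose(n,th,s,.005+HALF)
        hit=move_l([*p,Z],q,speed=.05,f_stop=9); f.append(np.abs(read_state()["force"]).max().round(1))
        if hit: print("STOP at",th); break
    st=read_state(); print(n,"forces",f,"z",st["ee_pos"].round(4))
    p,_=fpose(n,th,s,.005+HALF+.009)
    move_l([*p,Z],speed=.08); move_l([*p,hi],speed=.15); print("t",read_state()["t"])
E
python3 - <<'E'
from h import *
s=np.load("w1.npy",allow_pickle=True).item(); A=angles(s); print(A)
for n in PIV:
  for th in (A[n][0],0):
    p,q=fpose(n,th,np.sign(A[n][0]),.0145); j=solve_ik([*p,Z],q); print(n,th,p.round(3),None if j is None else j.round(2))
move_to([.535,.162,.15],att(YAW+np.pi/2)); print(read_state()["qpos"].round(2))
push("nl",A["nl"][0])
E
```

```text
{'nl': (1.082, 214), 'fl': (1.05, 293), 'nr': (1.09, 187), 'fr': (-1.408, 246)}
nl 1.082 [0.553 0.242] [ 0.16  0.91 -1.08  1.76  0.92  1.07  1.15]
nl 0 [0.53 0.22] [ 0.26  0.98 -1.23  1.83  1.03  1.15 -0.03]
fl 1.05 [0.653 0.216] [ 0.18  1.01 -1.08  1.53  0.93  1.18  1.3 ]
fl 0 [0.63  0.194] [ 0.27  1.05 -1.21  1.61  1.04  1.24  0.18]
nr 1.09 [0.451 0.098] [ 0.43  0.74 -1.07  2.11  0.9   0.86  1.22]
nr 0 [0.474 0.12 ] [ 0.46  0.89 -1.24  2.04  1.02  1.04  0.02]
fr -1.408 [0.609 0.047] [ 0.43  0.85 -0.94  1.75  0.81  0.99 -0.93]
fr 0 [0.603 0.088] [ 0.47  1.01 -1.22  1.74  1.03  1.18  0.27]
[ 0.32  0.67 -1.07  1.79  0.66  1.09  0.34]
nl above 8.6917 [ 0.19  0.94 -1.2   1.71  0.95  1.19  1.13]
nl forces [np.float64(0.9), np.float64(1.0), np.float64(0.6), np.float64(1.0), np.float64(0.2), np.float64(0.5)] z [0.5296 0.22   0.042 ]
t 12.05
```

```bash
cat >> h.py <<'E'
def look(name):
    move_to([.575,.152,.25],att(YAW+np.pi/2)); dwell(.3); s=wrist_snap()
    cv2.imwrite(f"pics/{name}.png",s["color"]); print(angles(s),frame_pose(s)[0],"t",read_state()["t"])
E
python3 -c "
from h import *
look('w2')"
```

```text
{'nl': (-0.097, 280), 'fl': (1.026, 215), 'nr': (1.106, 275), 'fr': (-1.404, 166)} ((551.5592041015625, 157.45364379882812), (190.01983642578125, 238.9925537109375), 75.6173095703125) t 13.1833
```

View pics/w2.png

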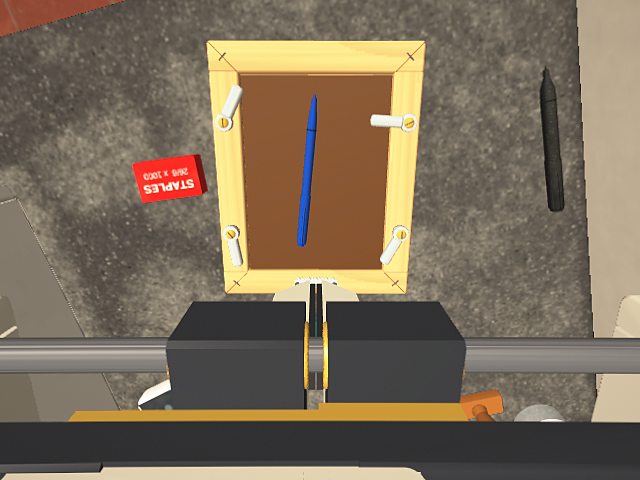

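The image is rotated by half a turn. Near left, at (408,122), now points straight in (-0.1 rad), and the frame, pen and box have not moved. I'll do the other three.

Run:
```python
from h import *
push("fl",1.04,.04)
push("fr",-1.405,-.04)
push("nr",1.1,.04)
look("w3")
```

```text
fl above 14.025 [ 0.21  1.03 -1.18  1.48  0.97  1.29  1.28]
fl forces [np.float64(0.6), np.float64(0.6), np.float64(0.7), np.float64(0.2), np.float64(1.5), np.float64(0.8)] z [0.6315 0.1945 0.0419]
t 17.3
fr above 18.3333 [ 0.35  0.72 -0.77  1.74  0.61  0.93 -0.75]
fr forces [np.float64(1.2), np.float64(0.9), np.float64(0.7), np.float64(0.7), np.float64(0.6), np.float64(0.5), np.float64(1.6), np.float64(0.5)] z [0.604  0.0866 0.0419]
t 22.2583
nr above 23.1833 [ 0.46  0.65 -1.07  2.1   0.77  0.86  1.34]
nr forces [np.float64(0.5), np.float64(0.3), np.float64(0.9), np.float64(0.7), np.float64(0.4), np.float64(1.2)] z [0.4729 0.1201 0.042 ]
t 26.4917
{'nl': (-0.096, 286), 'fl': (-0.096, 236), 'nr': (-0.001, 268), 'fr': (0.095, 228)} ((553.2251586914062, 156.86831665039062), (189.91932678222656, 242.33230590820312), 75.52851104736328) t 27.6917
```

View pics/w3.png

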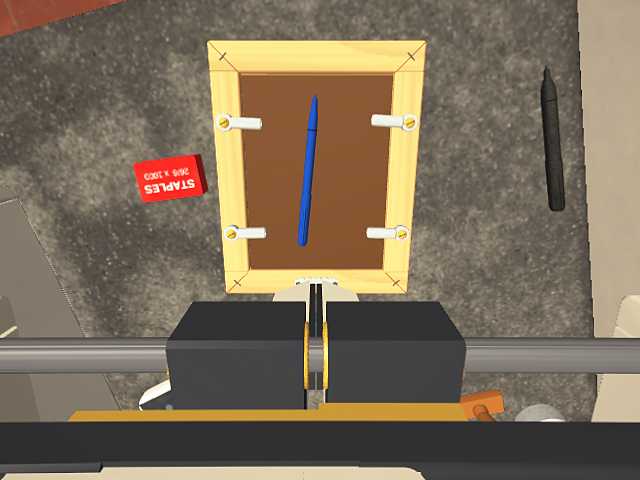

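All four arms point straight in, at (223,123), (409,122), (231,233) and (402,233). The pen, box, marker and frame are where they were, and the arm is clear at 0.25 m, so I'm handing in.

```bash
python3 -c "
from cell import *
hand_in()"
```

```text
the job is handed in; nothing more can be done
```

All four turn-buttons now point in across the board. I swung each one round its pivot with the closed fingertips held about 6 mm above the board, then handed the job in. The robot clock read about 28 s of the 64 s allowed.

- **Angles:** the final wrist picture gave near left -0.10, far left -0.10, near right 0.00 and far right +0.10 rad, against the ±0.4 allowed.
- **Forces:** the highest reading at the end of each push step was about 1.6 N. I did not record peaks between steps, but the 9 N stop never triggered.
- **Frame:** its measured position agreed within about 2 mm before and after, which is the calibration's accuracy.
- **Other items:** by eye, the pen, staple box and marker were unmoved. The mints tin and screwdriver were not in the last picture, so I did not recheck them; the arm did not work at counter height near either.

No check failed or disagreed.

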